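# Slide the board carrier between two tall cassettes

### The job

On the electronics bench, take the circuit-board carrier with the flat upright pull tab (not the one with the round knob) out of its stand and slide it down into the rack between the two tall cassettes, pushing them apart with it, until its foot is on the rack's floor. Do not drop it in; let go with the carrier and both tall cassettes standing upright side by side in the rack, the carrier in line with them.

Things in the scene. Friction and masses are not known exactly. Their poses are not given: they have to be found in the camera images.
- carrier: Grey upright board carrier (sizes in mm), 0.16 kg, 70 (x) x 24 (y). Origin: underside centre, z up. Foot flat, 10 thick, chamfered to 24 at z 12. Shoulders z 90; centred pull tab 36 (x) x 14 (y), z 90-135. Lifts out of a pocket (floor 6, walls to 56 over the bench) of a black stand; the knobbed carrier (108 tall) is in the other pocket, 110 off along +y or -y. Symmetric end for end.
- rack: Fixed open rack (sizes in mm). Origin: underside centre, on the bench; z up. Inside 86 (x) x 116 (y), floor 6 up, lips at x ends 30 high, walls at y ends 70 high. Holds a row along y of three loose upright cassettes, each 24 thick: two tall, then a short one (66 tall) at either end. Gaps about 11 between them and to the end walls; they can be pushed along y.
- tall_mid: Tall grey cassette in the middle of the row: 78 (x) x 24 (y) x 100 mm tall, 0.18 kg, top edge fully rounded (radius 12 mm, about x). Loose, standing on the rack's floor. Origin: centre of its underside; z up, y across its thickness, along the row.
- tall_end: The other tall cassette, same shape and axes, at one end of the row (+y or -y side of the middle one, it varies). The carrier goes between these two: gap about 11 mm, centres about 35 mm apart. It has about 11 mm of room to the end wall.
There are look-alikes about, which are no part of the job. What is shaped like the carrier but pink is not meant.

How it is judged (in metres and radians):
On the way:
1. the carrier is lifted out of its stand (height (world z) of carrier above 0.062 m), for 0.1 s.
At the end, for the whole second after the job is handed in: The carrier stands between the two tall cassettes (centres within 42 mm of its own, 43 mm or more apart), its foot and theirs within 10 mm of the rack's floor, all upright within 15 degrees, its thickness along the row within 17 degrees, at rest and released (z of each of carrier, tall_mid, tall_end in the frame of rack below 0.016 m and angle between each of carrier, tall_mid, tall_end's own z axis and vertical below 0.26 rad and horizontal distance between carrier and tall_mid below 0.042 m and horizontal distance between carrier and tall_end below 0.042 m and horizontal distance between tall_mid and tall_end above 0.043 m and angle between the y axis of carrier and the y axis of rack, either way round below 0.3 rad and linear speed of each of carrier, tall_mid, tall_end below 0.02 m/s); the robot touches nothing.
It fails at once if the carrier is let go or dropped with its foot more than 60 mm above the bench (height (world z) of carrier above 0.06 m and contact force between the fingers and carrier below 0.05 N).
It fails at once if a tall cassette is knocked over (tilted beyond 40 degrees) (angle between any of tall_mid, tall_end's own z axis and vertical above 0.7 rad).
It also fails if it takes over 38 s, if anything falls off the work surface, if the arm or the gripper's body presses on something with over 40 N, if the wrist force passes 120 N, or if a joint passes its speed limit or range.

### The arm

A 6-joint arm with a two-finger parallel gripper is mounted at the origin on the work surface. World frame = base frame: x ahead of the robot, y to its left, z up, the work surface at z = 0. Lengths are in mm, angles in rad, forces in N, time in s.
With the tool pointing down it reaches from about 275 to 825 mm from the base axis. Payload 4.9 kg.
Tool frame: the origin (TCP) lies midway between the tips of the shut fingers; the grasp point (between the pads) lies 19 mm behind it; z points along the fingers, y is the direction in which the jaws open and shut (so a half turn about z gives the same grasp; the last joint's range is limited). The gripper opens to 85 mm and grips with 20 to 120 N. Pads are 22 mm wide; open, the fingers measure 114 mm over their backs; the gripper's body (76 mm by 85 mm) begins 54 mm behind the grasp point. The pads swing forward as they close: fully open they stand 13 mm farther back than shut.
Start: joints at [1.044, 0.326, -0.193, 1.052, 0, 1.437], TCP at [210.523, 508.132, 197.481] pointing down, gripper open.
Joint ranges: [-2.65, 2.65], [-0.97, 1.79], [-1.3, 1.35], [-1.93, 2.1], [-1.47, 1.37], [-3.14, 3.14]. Speed limits (rad/s): [2.57, 2.57, 3.14, 3.14, 3.14, 3.14].

### API

Orientations are given as a rotation vector (axis times angle).
In Python, from plant import read_state, snapshot, get_calibration, finish_job gives the robot as it stands.
- The arm moves only by the tool drive_tool, never from a script. Its argument "targets" is a list of rows, each a list of 2 entries, a list of its own where there are three numbers: the shift along the tool's x, y, z in cm, then the turn about the tool's z in rad. In form: [[[x, y, z], roll], ...]. A call has 1 to 5 rows; each row is the pose to reach, as a shift and turn from the pose measured when the call began, along the tool's axes at that moment; what a row does not reach only later rows make up. A row lasts 1/12 s, in which the tool goes at most 41.7 mm and 7.16 degrees, less where a joint would pass 70% of its speed; a pose out of reach is approached as far as the arm can. A call with a gripper value outside its range is refused whole. "claw" is the opening, from 0 (shut) to 1 (fully open), set as the call begins (left out, the last holds). The fingers move at their own pace and stop on an object; "force" is the grip in N (left out, the last holds). Time passes only in rows, so rows that repeat a pose let the fingers close. It gives the time, the measured TCP pose, the force and the opening at its end, in the units of the state.
- read_state(): the state, without advancing time (a new reading comes with each control period).
- snapshot(name): name is "scene" or "top" or "wrist"; returns (picture, depth): 480x640x3 uint8, red, green, blue; 480x640 float32, mm along the optical axis (not along the pixel's ray), 0 where there is no reading.
- get_calibration(name): a dict with "fx", "fy", "cx", "cy" (pixels), "k1" (the pictures are not rectified: a ray, as slopes to the right and down, at radius r is drawn at 1 + k1 r^2 times it, then the intrinsics apply), "view" (4x4, takes a point from world to camera coordinates); the wrist camera has in their place "mount" (4x4, takes a point from camera to tool coordinates, whose origin is the TCP and whose axes are the flange's). Camera axes: x right, y up, looking along -z (the intrinsics and any distortion apply to the point x, -y, -z); pixel columns grow to the right and rows downward; lengths in mm; the calibration is good to about 2 mm. A picture is of the moment at which its call begins: read the wrist's pose just before it. get_calibration takes no time and is no camera call.
- finish_job(): hands the job in, once; it reports no verdict.
The state is a dict: "time_s": time; "joint_positions": joint angles; "qvel": joint speeds; "effort": joint torques, N m; "position": TCP position; "tcp_rot": TCP orientation; "contact_force": force on the tool from outside, world axes, zero at the start; "ft_torque": the same for the moment, N m; "width": opening from 0.0 (shut) to 1.0 (fully open).
Only numpy, scipy, OpenCV 4.12 (cv2) and the standard library are available. Lean on these libraries where they do the work, as an engineer would, in place of code of your own. Each camera call takes 0.05 s, during which the arm holds its last target.

## Working session

There is one attempt and no reset: what is moved stays moved. The work goes in short steps, Python scripts to look and compute and a tool call to move; the robot and the scene stay as the last step left them, time stands still between calls to the robot, and variables do not carry over. Pictures are saved under pics/ and viewed, and the job is handed in when it is done.

Besides the shell and the picture viewer there is one more tool, called in YAML: its name, and indented under it one key for each argument. drive_tool: Moves the arm, as the interface text tells. Its arguments: {"type":"object","properties":{"targets":{"type":"array","items":{"type":"array"}},"claw":{"type":"number"},"force":{"type":"number"}},"required":["targets"]}

```bash
mkdir -p pics; ls; python3 - <<'E'
from plant import *
import cv2,numpy as np
print(read_state())
for n in("scene","top"):
    p,d=snapshot(n); np.savez(f"pics/{n}0.npz",p=p,d=d)
    cv2.imwrite(f"pics/{n}0.png",p[:,:,::-1]); print(n,get_calibration(n))
print(get_calibration("wrist"))
E
```

```text
pics
{'time_s': 0.0, 'joint_positions': array([ 1.04380720e+00,  3.26921484e-01, -1.93602465e-01,  1.05201346e+00,
        3.02007232e-05,  1.43661252e+00]), 'qvel': array([-0.00018385,  0.00052962, -0.00089567,  0.00083059, -0.00169135,
       -0.0008627 ]), 'effort': array([ 1.26230076e-03, -4.43393719e+01,  2.62443405e+01,  1.53648877e-02,
       -1.01956033e-05,  1.78683871e-05]), 'position': array([210.1702229 , 507.55368145, 196.70704245]), 'tcp_rot': array([-6.12941969e-01, -3.08061193e+00,  2.57090925e-03]), 'contact_force': array([ 0.24904742,  0.43178369, -0.00369737]), 'ft_torque': array([-0.01202399,  0.03372064,  0.01299166]), 'width': 1.005636446034754}
scene {'fx': 455.5676672829219, 'fy': 455.5676672829219, 'cx': 319.8296198233425, 'cy': 238.4741303605752, 'k1': -0.018454430113742964, 'view': array([[ 7.60581440e-01,  6.49136388e-01,  1.17398435e-02,
        -3.99198653e+02],
       [-5.50615841e-01,  6.35354745e-01,  5.41430091e-01,
         3.29741001e+02],
       [ 3.44003008e-01, -4.18265822e-01,  8.40663805e-01,
        -9.84490418e+02],
       [ 0.00000000e+00, 
[... 323 characters left out ...]
7e-03,  1.72177711e-01,
        -5.82949183e+02],
       [-1.72105926e-01,  8.05178857e-03,  9.85045542e-01,
        -8.57686476e+02],
       [ 0.00000000e+00,  0.00000000e+00,  0.00000000e+00,
         1.00000000e+00]])}
{'fx': 332.7245760308769, 'fy': 332.7245760308769, 'cx': 319.599976354956, 'cy': 240.8301054191435, 'k1': -0.03338494445683284, 'mount': array([[ 8.48546155e-04,  9.49438720e-01,  3.13951266e-01,
         8.18238474e+01],
       [ 9.99999524e-01, -6.54174375e-04, -7.24466803e-04,
         2.53931812e-01],
       [-4.82457960e-04,  3.13951731e-01, -9.49438823e-01,
        -1.76365199e+02],
       [ 0.00000000e+00,  0.00000000e+00,  0.00000000e+00,
         1.00000000e+00]])}
```

View pics/scene0.png

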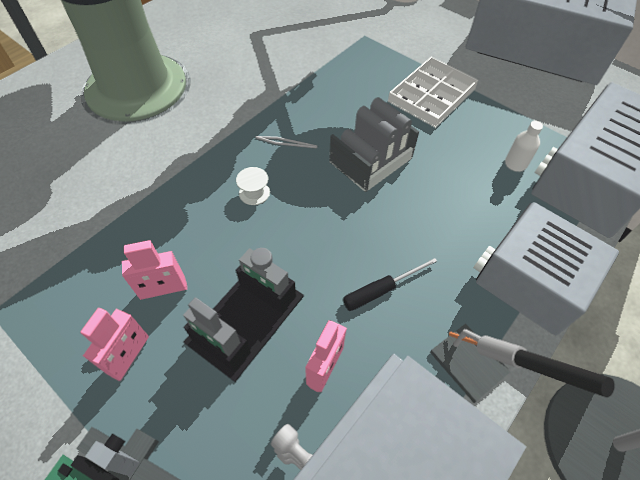

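View pics/top0.png

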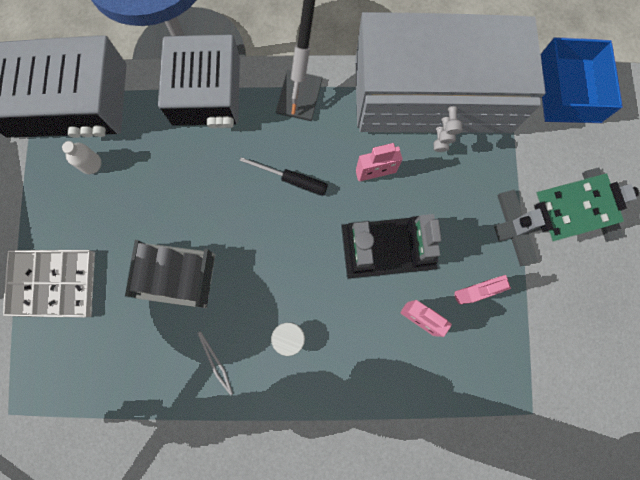

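```bash
cat > h.py <<'E'
import numpy as np,cv2
from plant import *
def cloud(d,c,V=None):
    v,u=np.mgrid[0:480,0:640]; K=np.array([[c['fx'],0,c['cx']],[0,c['fy'],c['cy']],[0,0,1]])
    q=cv2.undistortPoints(np.stack([u,v],-1).reshape(-1,1,2).astype(float),K,np.array([c['k1'],0,0,0,0.])).reshape(480,640,2)
    P=np.stack([q[...,0]*d,-q[...,1]*d,-d],-1)
    M=np.linalg.inv(c['view']) if V is None else V
    W=P@M[:3,:3].T+M[:3,3]; W[d<=0]=np.nan
    return W
E
python3 - <<'E'
from h import *
for n in("scene","top"):
    z=np.load(f"pics/{n}0.npz"); W=cloud(z['d'],get_calibration(n)); p=z['p']
    np.savez(f"pics/{n}W.npz",W=W)
    print(n,"bench z",np.nanmedian(W[...,2]))
    # rectify orthographic height zones
    for nm,(r) in {'stand':(440,600,-320,-130),'rack':(430,640,50,250)}.items():
        m=(W[...,0]>r[0])&(W[...,0]<r[1])&(W[...,1]>r[2])&(W[...,1]<r[3])&(W[...,2]>12)
        pts=W[m]; print(nm,len(pts),pts.min(0),pts.max(0),np.histogram(pts[:,2],bins=range(10,150,5))[0])
    # ortho plot 3px/mm
p=np.load("pics/top0.npz")['p'];
a=cv2.resize(p[190:300,100:240],None,fx=5,fy=5,interpolation=2)[:,:,::-1]
cv2.imwrite("pics/rackz.png",a)
cv2.imwrite("pics/standz.png",cv2.resize(p[195:295,325:460],None,fx=5,fy=5,interpolation=2)[:,:,::-1])
E
```

```text
scene bench z 1.9945479426031625
stand 5263 [ 440.00917058 -299.67366503   12.02252168] [ 599.99543295 -146.74101729  143.99722175] [ 67 129 125 138 129 129 150 136 184 614 155 167 159 171 216 637 263 415
  79 107 306 160  81  72  89 104 281]
rack 4828 [455.63509976  92.07300244  12.01771539] [571.43922909 223.34569166 109.38373125] [ 90 162 181 230 293 157 144 169 210 282 327 357 582 123 111 141 208 220
 339 502   0   0   0   0   0   0   0]
top bench z 1.0723431215558321
stand 2842 [ 440.0293924  -300.56973603   12.33038159] [ 599.99983873 -146.54305637  144.7207555 ] [ 30  48  51  49  52  60  60  68 162 384  51  52  60  54 132 401 190 242
  25  36 210  90  22  29  46  88 150]
rack 4419 [458.7203892   92.00558067  12.00993852] [571.55828927 232.38178851 110.98014704] [ 26  44  87 288 246 116 112 108 102 125 197 623 590  85  97  78 105 228
 683 477   2   0   0   0   0   0   0]
```

View pics/rackz.png

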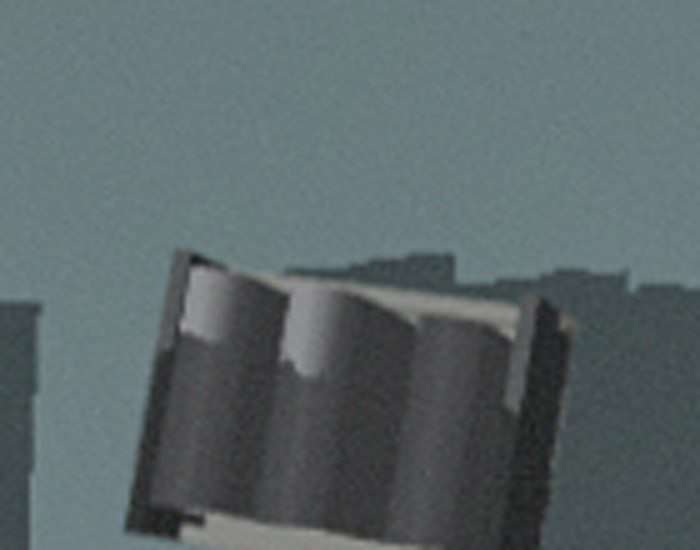

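View pics/standz.png

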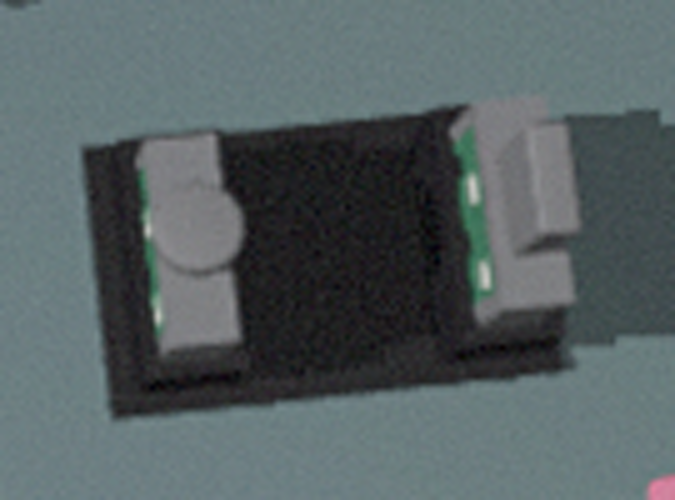

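```bash
cat >> h.py <<'E'
def rect(pts):
    (c,s,a)=cv2.minAreaRect(pts[:,:2].astype(np.float32)); return np.round(c,1),np.round(s,1),round(a,1)
E
python3 - <<'E'
from h import *
for n in("scene","top"):
    W=np.load(f"pics/{n}W.npz")['W']
    def box(x0,x1,y0,y1,z0,z1):
        with np.errstate(invalid='ignore'):
            return W[(W[...,0]>x0)&(W[...,0]<x1)&(W[...,1]>y0)&(W[...,1]<y1)&(W[...,2]>z0)&(W[...,2]<z1)]
    t=box(460,580,-310,-240,130,150); print(n,'tab',rect(t),np.median(t,0),len(t))
    t=box(460,590,-320,-240,92,100); print(n,'shoulder',rect(t),np.median(t,0),len(t))
    t=box(460,590,-230,-140,92,100); print(n,'knob shoulder',rect(t),np.median(t,0),len(t))
    t=box(440,620,50,250,98,115); print(n,'talls',len(t))
    k,l,c=cv2.kmeans(t[:,:2].astype(np.float32),2,None,(3,50,.1),5,0)
    for i in(0,1): q=t[l.ravel()==i]; print(rect(q),np.median(q,0),q[:,2].max())
    t=box(440,620,50,250,67,73.5); print(n,'short+walls',rect(t),len(t))
    # height profile along rack y
    t=box(440,620,50,250,20,115)
    # ortho map
    im=np.zeros((200*3,220*3),np.uint8)
    for x,y,z in t: cv2.circle(im,(int((250-y)*3),int((620-x)*3)),2,int(z*2.2),-1)
    cv2.imwrite(f"pics/ortho_{n}.png",im)
E
```

```text
scene tab (array([ 566.8, -278.3]), array([26.5, 14.3]), 5.4) [ 567.16084027 -279.27046581  141.30811163] 254
scene shoulder (array([ 524.8, -276.8]), array([ 30.7, 130.9]), 86.9) [ 566.21107605 -286.60003849   96.6207847 ] 272
scene knob shoulder (array([0., 0.]), array([0., 0.]), 0.0) [nan nan nan] 0
scene talls 937
(array([497.1, 181.3]), array([59.1, 41.7]), 84.2) [497.77593083 170.52471683 105.36392095] 109.38373124898828
(array([537.3, 175.9]), array([58.8, 38.8]), 85.0) [537.85632779 182.14050524 105.17522171] 108.97847908775907
scene short+walls (array([514.2, 163.1]), array([131.3,  98. ]), 81.8) 742
top tab (array([ 565.8, -278.2]), array([27.5, 13.4]), 3.1) [ 566.37230775 -277.22491299  140.88891608] 169
top shoulder (array([ 524. , -273.7]), array([ 31.8, 129.6]), 83.6) [ 549.66864027 -273.33005282   96.22245396] 259
top knob shoulder (array([0., 0.]), array([0., 0.]), 0.0) [nan nan nan] 0
top talls 1282
(array([536.7, 177. ]), array([58.7, 38.7]), 81.2) [536.25571423 171.5151472  104.36712148] 110.98014703952106
(array([498.5, 183. ]), array([58.3, 38.7]), 81.4) [498.40250553 187.39739492 104.14034609] 110.25536081802738
top short+walls (array([515. , 163.2]), array([129.6,  97.8]), 82.2) 1031
  return _methods._mean(a, axis=axis, dtype=dtype,
  ret = um.true_divide(
```

View pics/ortho_top.png

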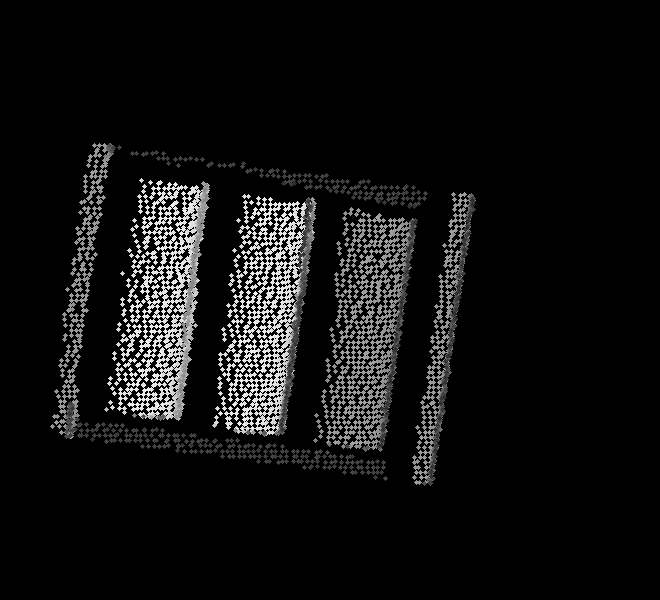

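View pics/ortho_scene.png

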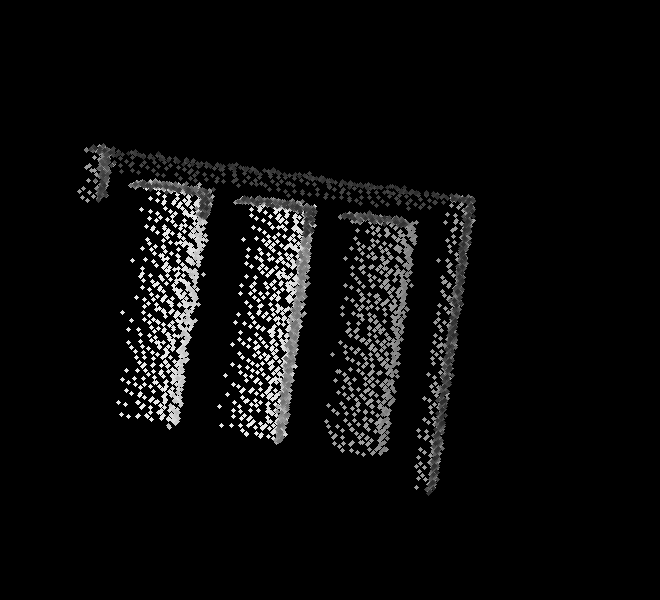

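```bash
python3 - <<'E'
from h import *
for n in("scene","top"):
    W=np.load(f"pics/{n}W.npz")['W']
    def box(x0,x1,y0,y1,z0,z1):
        with np.errstate(invalid='ignore'):
            return W[(W[...,0]>x0)&(W[...,0]<x1)&(W[...,1]>y0)&(W[...,1]<y1)&(W[...,2]>z0)&(W[...,2]<z1)]
    t=box(500,620,-320,-240,135,150); print(n,'tab',rect(t),np.median(t,0),len(t))
    t=box(500,620,-320,-240,92,100); print(n,'shoulder',rect(t),np.median(t,0),len(t))
    t=box(500,620,-220,-140,87,100); print(n,'knobcar',rect(t),np.median(t,0),len(t))
    t=box(480,640,-320,-120,50,60); print(n,'stand',rect(t),np.median(t,0),len(t))
    a=-np.deg2rad(7.7); ex=np.array([np.cos(a),np.sin(a)]);ey=np.array([-ex[1],ex[0]])
    t=box(440,620,50,250,60,115); o=np.array([515,163]); xr=(t[:,:2]-o)@ex; yr=(t[:,:2]-o)@ey
    for lo in range(-66,68,2):
        m=(yr>=lo)&(yr<lo+2)&(abs(xr)<30)
        if m.sum(): print(lo,round(np.median(t[m,2]),1),m.sum(),end='; ')
    print()
    # fit lines: ridge edges per tall
    for lo,hi in((0,18),(34,54)):
        m=(yr>lo-6)&(yr<hi+6)&(t[:,2]>103); q=t[m]; print('tall',rect(q),len(q), yr[m].min(),yr[m].max(),xr[m].min(),xr[m].max())
E
```

```text
scene tab (array([ 571.5, -277.8]), array([36.1, 14.2]), 5.5) [ 572.27300432 -278.49177866  141.2908877 ] 338
scene shoulder (array([ 571.6, -278.2]), array([69.8, 23.8]), 5.7) [ 588.92708218 -283.70387355   96.60123546] 508
scene knobcar (array([ 560.2, -169.4]), array([70.2, 24.1]), 6.2) [ 573.72445158 -171.1746301    87.58927635] 206
scene stand (array([ 565.3, -223.2]), array([ 85.6, 146.1]), 5.8) [ 588.2466357  -258.5519138    56.31075024] 957
-66 66.6 67; -64 68.4 74; -62 71.2 29; -60 70.6 23; -58 69.1 3; -50 63.2 2; -48 63.4 48; -46 66.7 79; -44 69.9 46; -42 70.9 37; -40 72.3 40; -38 73.2 34; -36 73.0 23; -34 72.6 31; -32 72.7 20; -30 72.1 16; -28 70.4 11; -26 69.0 2; -16 71.2 2; -14 80.0 173; -12 83.4 310; -10 102.4 65; -8 104.5 46; -6 105.9 45; -4 107.0 29; -2 106.9 29; 0 107.2 29; 2 107.2 23; 4 106.4 16; 6 104.9 12; 8 103.4 3; 20 91.4 5; 22 94.5 108; 24 98.2 103; 26 103.4 52; 28 105.4 49; 30 106.4 27; 32 106.5 38; 34 107.4 34; 36 107.3 18; 38 106.9 22; 40 106.0 13; 42 105.1 6; 44 103.1 3; 62 71.8 1; 
tall (array([515.2, 171.5]), array([28.8, 78.2]), 82.1) 242 -5.95455994238
[... 841 characters left out ...]
31; -26 67.4 27; -24 64.7 7; -14 78.4 124; -12 88.1 165; -10 101.4 64; -8 103.9 58; -6 105.0 49; -4 105.5 48; -2 106.0 46; 0 105.7 41; 2 105.9 45; 4 105.3 36; 6 104.1 32; 8 102.6 29; 10 99.8 24; 20 83.5 4; 22 85.8 159; 24 88.0 161; 26 102.2 56; 28 104.2 58; 30 105.1 45; 32 105.6 44; 34 105.6 49; 36 105.8 42; 38 105.8 34; 40 104.5 39; 42 103.7 32; 44 101.9 22; 46 99.5 11; 56 70.5 3; 58 69.8 50; 60 70.0 39; 62 69.8 35; 64 68.5 12; 
tall (array([515.2, 164.6]), array([15.3, 77. ]), 82.3) 369 -5.988304435218441 9.303041664276535 -38.48275531538785 38.49226013746515
tall (array([520.4, 198.9]), array([16.5, 77.4]), 82.4) 388 28.049805155545297 44.5579524603841 -38.18070691971566 39.23215986131887
```

```bash
cat > nav.py <<'E'
import sys; from h import *
from scipy.spatial.transform import Rotation as R
def nav(x,y,z,yaw):
    s=read_state(); M=R.from_rotvec(s['tcp_rot']).as_matrix()
    d=M.T@(np.array([x,y,z])-s['position'])/10
    a=np.degrees(np.arctan2(M[1,1],M[0,1])); e=(yaw-a+90)%180-90
    print('t',round(s['time_s'],2),'pos',s['position'].round(1),'ya',round(a,1),'tilt',np.degrees(np.arccos(-M[2,2])).round(2),'F',s['contact_force'].round(1),'w',round(s['width'],3),'j',s['joint_positions'].round(2))
    print('shift cm',d.round(2),'|',np.linalg.norm(d).round(1),'roll',-np.radians(e).round(3))
if __name__=="__main__": nav(*map(float,sys.argv[1:]))
E
python3 nav.py 571 -278.2 200 95.6
```

```text
t 0.1 pos [210.2 507.6 196.8] ya 67.5 tilt 0.09 F [-0.8 -1.7  0.7] w 1.002 j [ 1.04  0.33 -0.19  1.05 -0.    1.44]
shift cm [-63.41 -58.78  -0.24] | 86.5 roll -0.491
```

drive_tool:
  targets:
    - [[-3,-2.8,0],-0.1]
    - [[-6,-5.6,0],-0.2]
    - [[-9,-8.4,0],-0.3]
    - [[-12,-11.2,0],-0.4]
    - [[-14.5,-13.5,0],-0.49]
  claw: 1

```text
time_s: 0.52
position: [292.5, 325.0, 196.6]
tcp_rot: [0.16, -3.136, 0.004]
contact_force: [-0.4, 0.2, 0.1]
width: 0.997
```

```bash
python3 nav.py 571 -278.2 200 95.6
```

```text
t 0.52 pos [292.5 325.  196.6] ya 95.8 tilt 0.16 F [-0.4  0.2  0.1] w 0.997 j [ 0.67  0.12 -0.46  0.99 -0.    0.57]
shift cm [-21.57 -62.84  -0.23] | 66.4 roll 0.004
```

drive_tool:
  targets:
    - [[-1.3,-3.8,0],0]
    - [[-2.6,-7.6,0],0]
    - [[-3.9,-11.4,0],0]
    - [[-5.2,-15.2,0],0]
    - [[-6.5,-19,0],0]

```text
time_s: 0.93
position: [376.6, 140.7, 196.8]
tcp_rot: [0.16, -3.136, 0.004]
contact_force: [1.0, 0.4, -0.8]
width: 1.002
```

drive_tool:
  targets:
    - [[-1.3,-3.8,0],0]
    - [[-2.6,-7.6,0],0]
    - [[-3.9,-11.4,0],0]
    - [[-5.2,-15.2,0],0]
    - [[-6.5,-19,0],0]

```text
time_s: 1.35
position: [460.8, -43.7, 197.0]
tcp_rot: [0.159, -3.136, 0.003]
contact_force: [1.6, 0.5, -0.4]
width: 0.998
```

```bash
python3 nav.py 571 -278.2 200 95.6
```

```text
t 1.35 pos [460.8 -43.7 197. ] ya 95.8 tilt 0.15 F [ 1.6  0.5 -0.4] w 0.998 j [-0.25  0.17 -0.41  1.   -0.   -0.35]
shift cm [ -8.59 -24.45  -0.27] | 25.9 roll 0.004
```

drive_tool:
  targets:
    - [[-1.3,-3.8,0],0]
    - [[-2.6,-7.6,0],0]
    - [[-3.9,-11.4,0],0]
    - [[-5.2,-15.2,0],0]
    - [[-6.5,-18.8,0],0]

```text
time_s: 1.77
position: [544.7, -226.3, 196.7]
tcp_rot: [0.158, -3.135, 0.003]
contact_force: [1.6, 0.7, 0.6]
width: 1.0
```

drive_tool:
  targets:
    - [[-1,-3,0],0]
    - [[-1.6,-4.6,-0.2],0]
    - [[-2.1,-5.6,-0.2],0]
    - [[-2.1,-5.6,-0.2],0]

```text
time_s: 2.1
position: [571.6, -282.2, 197.6]
tcp_rot: [0.154, -3.135, 0.003]
contact_force: [-0.7, 0.0, 0.2]
width: 1.0
```

```bash
python3 nav.py 571 -278.2 114 95.6; python3 - <<'E'
from h import *
p,d=snapshot("wrist"); np.savez("pics/w1.npz",p=p,d=d); cv2.imwrite("pics/w1.png",p[:,:,::-1])
from scipy.spatial.transform import Rotation as R
s=read_state();T=np.eye(4);T[:3,:3]=R.from_rotvec(s['tcp_rot']).as_matrix();T[:3,3]=s['position']
c=get_calibration("wrist"); W=cloud(d,c,T@c['mount'])
for nm,a,b in(('tab',135,150),('sh',92,100)):
    m=(abs(W[...,0]-571)<60)&(abs(W[...,1]+278)<40)&(W[...,2]>a)&(W[...,2]<b); t=W[m]; print(nm,len(t),rect(t) if len(t)>3 else '',np.median(t,0))
E
```

```text
t 2.1 pos [ 571.6 -282.2  197.6] ya 95.6 tilt 0.19 F [-0.7  0.   0.2] w 1.0 j [-0.57  0.49  0.06  1.14 -0.   -0.67]
shift cm [-0.    0.42  8.36] | 8.4 roll 0.001
tab 875 (array([ 567.8, -275.1]), array([35.7, 13.6]), 5.6) [ 566.41550734 -275.43766469  140.85102641]
sh 1095 (array([ 567.9, -274.9]), array([69.9, 23.4]), 5.5) [ 549.47609868 -279.03001303   96.00357985]
```

View pics/w1.png

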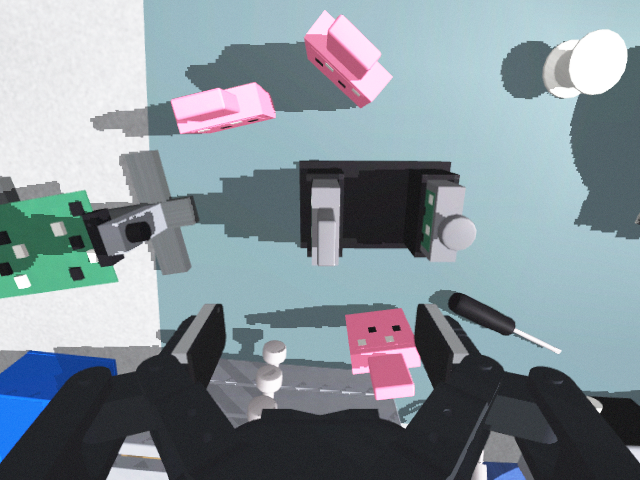

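drive_tool:
  targets:
    - [[0.2,0.64,0],0]
    - [[0.2,0.64,2.5],0]
    - [[0.2,0.64,5],0]
    - [[0.2,0.64,7],0]
    - [[0.2,0.64,8.4],0]
  claw: 0.55
  force: 60

```text
time_s: 2.57
position: [566.3, -271.7, 111.8]
tcp_rot: [0.158, -3.132, -0.002]
contact_force: [-0.3, -0.3, 0.6]
width: 0.551
```

```bash
python3 nav.py 569 -276 114 95.6; python3 - <<'E'
from h import *
p,d=snapshot("wrist"); cv2.imwrite("pics/w2.png",p[:,:,::-1])
E
```

```text
t 2.57 pos [ 566.3 -271.7  111.8] ya 95.8 tilt 0.34 F [-0.3 -0.3  0.6] w 0.551 j [-0.56  0.54 -0.09  0.95 -0.   -0.66]
shift cm [-0.23 -0.45 -0.22] | 0.5 roll 0.003
```

View pics/w2.png

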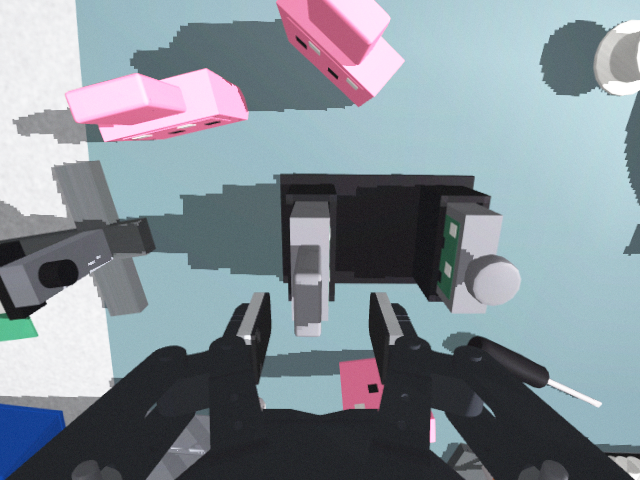

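drive_tool:
  targets:
    - [[-0.23,-0.45,-0.22],0]
    - [[-0.23,-0.45,-0.22],0]
    - [[-0.23,-0.45,-0.22],0]

```text
time_s: 2.87
position: [568.4, -275.1, 112.9]
tcp_rot: [0.159, -3.13, -0.004]
contact_force: [0.1, 0.5, -0.4]
width: 0.547
```

```bash
python3 nav.py 569 -276 114 95.6; cat > wm.py <<'E'
from h import *
from scipy.spatial.transform import Rotation as R
s=read_state();T=np.eye(4);T[:3,:3]=R.from_rotvec(s['tcp_rot']).as_matrix();T[:3,3]=s['position']
p,d=snapshot("wrist"); np.savez("pics/w3.npz",p=p,d=d); cv2.imwrite("pics/w3.png",p[:,:,::-1])
c=get_calibration("wrist"); W=cloud(d,c,T@c['mount'])
for nm,a,b in(('tab',137,145),('sh',92,100)):
    m=(abs(W[...,0]-571)<60)&(abs(W[...,1]+278)<16)&(W[...,2]>a)&(W[...,2]<b); t=W[m]; print(nm,len(t),rect(t) if len(t)>3 else '',np.median(t,0))
E
python3 wm.py;  python3 nav.py 569 -276 114 95.6
```

```text
t 2.87 pos [ 568.4 -275.1  112.9] ya 95.8 tilt 0.45 F [ 0.1  0.5 -0.4] w 0.547 j [-0.57  0.54 -0.08  0.96 -0.   -0.67]
shift cm [-0.05 -0.09 -0.11] | 0.2 roll 0.004
tab 1810 (array([ 568.9, -276.8]), array([36.7, 13.9]), 4.8) [ 567.03118601 -277.03464951  140.76088229]
sh 2005 (array([ 569. , -276.9]), array([70.6, 24. ]), 5.3) [ 549.07862555 -278.61590317   95.9596802 ]
t 2.92 pos [ 568.6 -275.4  113. ] ya 95.8 tilt 0.42 F [ 0.3 -0.3  0.3] w 0.553 j [-0.57  0.54 -0.08  0.96 -0.   -0.67]
shift cm [-0.04 -0.06 -0.1 ] | 0.1 roll 0.004
```

View pics/w3.png

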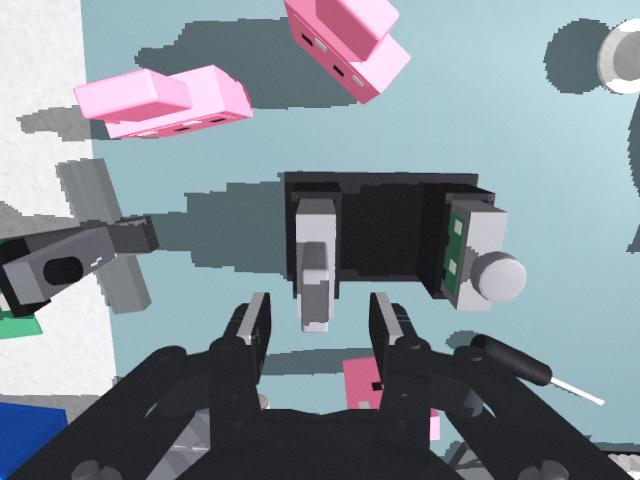

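drive_tool:
  targets:
    - [[0,-0.17,-0.1],0]
    - [[0,-0.17,-0.1],0]
    - [[0,-0.17,-0.1],0]

```text
time_s: 3.17
position: [569.3, -277.5, 114.9]
tcp_rot: [0.159, -3.132, -0.002]
contact_force: [1.2, 0.2, -0.2]
width: 0.551
```

drive_tool:
  targets:
    - [[0,0,0],0]
    - [[0,0,0],0]
    - [[0,0,0],0]
    - [[0,0,0],0]
    - [[0,0,0],0]
  claw: 0
  force: 60

```text
time_s: 3.58
position: [569.2, -277.5, 114.8]
tcp_rot: [0.159, -3.132, -0.002]
contact_force: [-0.1, -0.9, 0.7]
width: 0.001
```

drive_tool:
  targets:
    - [[0,0,0],0]
    - [[0,0,0],0]
    - [[0,0,0],0]

```text
time_s: 3.83
position: [569.2, -277.5, 114.8]
tcp_rot: [0.159, -3.132, -0.002]
contact_force: [0.2, -0.2, 0.2]
width: -0.003
```

```bash
python3 wm.py;  python3 nav.py 569 -277 234 95.6
```

```text
tab 692 (array([ 557.1, -277.8]), array([12.9, 13.6]), 5.5) [ 556.30786321 -278.03134212  140.69267106]
sh 1841 (array([ 563.2, -277.4]), array([59.3, 24. ]), 5.4) [ 547.75468493 -279.83372679   95.93460334]
t 3.88 pos [ 569.2 -277.5  114.8] ya 95.8 tilt 0.35 F [-0.7 -0.3 -0.3] w -0.001 j [-0.57  0.54 -0.07  0.96 -0.   -0.67]
shift cm [  0.09   0.07 -11.92] | 11.9 roll 0.003
```

View pics/w3.png

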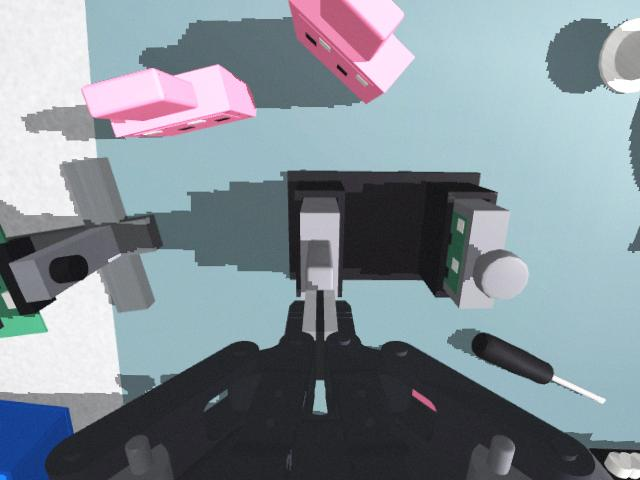

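```bash
python3 - <<'E'
from h import *
z=np.load("pics/w3.npz"); 
cv2.imwrite("pics/z.png",cv2.resize(z['p'][190:400,240:400],None,fx=3.7,fy=2.8,interpolation=2)[:,:,::-1])
print(z['d'][240:400:6,290:352:5].astype(int))
E
```

```text
[[300 247 206 204 204 204 202 204 205 206 248 300 300]
 [303 247 206 206 193 192 193 193 195 206 248 302 302]
 [303 249 208 207 183 184 182 182 185 207 250 303 303]
 [304 305 209 209 174 174 174 175 175 209 252 305 305]
 [306 307 210 210 165 165 166 166 166 211 252 309 307]
 [309 309 225 212 163 162 163 162 163 211   0 309 308]
 [312 310 256 212 163 163 164 164 164 212 255 311 312]
 [318 318 259 215 164 164 165 164 163 214 257 318 320]
 [320 319 260 216 165 164 165 165 166 215 259 320 321]
 [323 321 260 149 150 149 149 149 149 216 260 323 322]
 [324 152 151 144 143 143 144 143 144 152 152 152 324]
 [146 146 147 137 137 139 139 139 139 138 146 148 146]
 [142 142 141 134 134 133 133 134 134 133 142 142 142]
 [137 137 137 129 129 129 128 129 130 130 137 138 138]
 [133 132 133 126 126 125 125 126 126 125 133 133 133]
 [129 128 128 122 122 122 121 122 121 121 129 129 129]
 [114 114 113 115 116 122 121 122 115 115 113 116 117]
 [114 110 111 113 113 122 122 122 112 113 111 112 112]
 [  0 110 109 110 110 117 124 118 109 110 110 111 110]
 [107 107 106 108 107 118 125 114 107 106 107 106 107]
 [105 104 103 104 104 117 125 115 104 105 104 104 104]
 [101 102 100 102 105 118 127 116 101 101 102 101 102]
 [ 92  93  92  92 105 118 127 115 101  92  92  93  91]
 [ 88  89  89  92 114 120 128 117 102  90  90  89  89]
 [ 87  86  87  92 116 119 356 118 114  90  88  87  87]
 [ 84  85  85  92 116 357 357 120 114  90  84  86  86]
 [ 82  83  83  92 116 362 360 120 116  89  83  83  82]]
```

View pics/z.png

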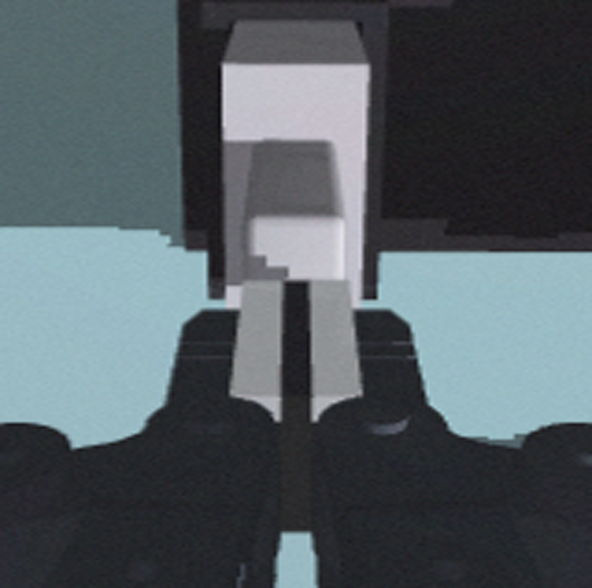

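The fingers shut on nothing. Depth shows the fingertips about 42 mm behind the reported TCP, still above the tab. I'll open and go 42 mm lower, then check.

drive_tool:
  targets:
    - [[0,0,0],0]
    - [[0,0,0],0]
    - [[0,0,0],0]
    - [[0,0,0],0]
  claw: 0.55

```text
time_s: 4.22
position: [569.2, -277.5, 114.8]
tcp_rot: [0.159, -3.132, -0.002]
contact_force: [-0.3, -0.1, 0.1]
width: 0.545
```

drive_tool:
  targets:
    - [[0.02,0.05,1],0]
    - [[0.02,0.05,2],0]
    - [[0.02,0.05,3],0]
    - [[0.02,0.05,4],0]
    - [[0.02,0.05,4.2],0]

```text
time_s: 4.63
position: [567.0, -275.9, 69.8]
tcp_rot: [0.158, -3.128, -0.006]
contact_force: [-0.7, 1.2, -0.4]
width: 0.555
```

```bash
python3 wm.py;  python3 nav.py 569 -277 72 95.6
```

```text
tab 2971 (array([ 568.7, -276.9]), array([37. , 14.1]), 5.0) [ 566.17905604 -277.09418364  140.82074687]
sh 2950 (array([ 569.1, -276.9]), array([71.2, 24.2]), 5.4) [ 548.05118597 -279.05630288   95.9849153 ]
t 4.68 pos [ 567.2 -276.    70.3] ya 95.8 tilt 0.56 F [-0.6  0.  -0.5] w 0.547 j [-0.57  0.58 -0.12  0.87 -0.   -0.67]
shift cm [-0.16 -0.11 -0.17] | 0.3 roll 0.003
```

View pics/w3.png

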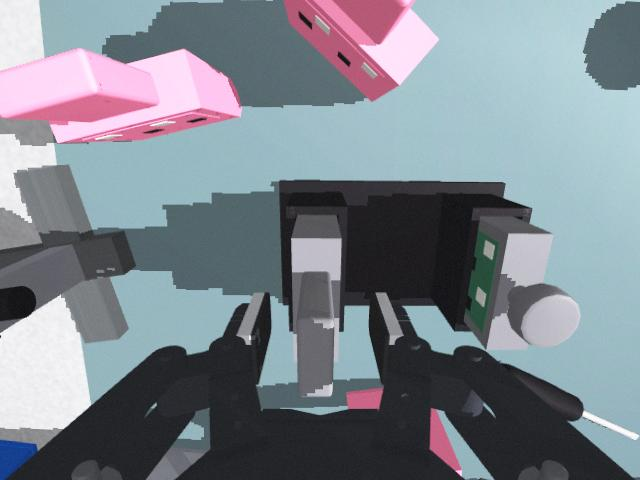

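drive_tool:
  targets:
    - [[-0.15,-0.1,-0.17],0]
    - [[-0.15,-0.1,-0.17],0]
    - [[-0.15,-0.1,-0.17],0]
    - [[-0.15,-0.1,-0.17],0]

```text
time_s: 5.02
position: [569.3, -277.1, 72.6]
tcp_rot: [0.158, -3.129, -0.005]
contact_force: [0.7, 0.3, -0.0]
width: 0.547
```

drive_tool:
  targets:
    - [[0,0,0],0]
    - [[0,0,0],0]
    - [[0,0,0],0]
    - [[0,0,0],0]
    - [[0,0,0],0]
  claw: 0
  force: 70

```text
time_s: 5.43
position: [569.7, -277.5, 73.1]
tcp_rot: [0.158, -3.13, -0.004]
contact_force: [-0.6, -0.7, 2.6]
width: 0.152
```

```bash
python3 wm.py;  python3 nav.py 569 -277 192 95.6
```

```text
tab 3725 (array([ 567.9, -279.4]), array([29.7, 37. ]), 74.5) [ 564.42288016 -277.04479657  141.00334475]
sh 2243 (array([ 549.4, -278.8]), array([31.4, 24.1]), 5.6) [ 544.8007102  -279.4302339    95.93725505]
t 5.48 pos [ 569.7 -277.4   73. ] ya 95.8 tilt 0.44 F [-0.1 -0.6  2.9] w 0.149 j [-0.57  0.58 -0.12  0.88 -0.   -0.67]
shift cm [  0.15   0.08 -11.89] | 11.9 roll 0.003
```

View pics/w3.png

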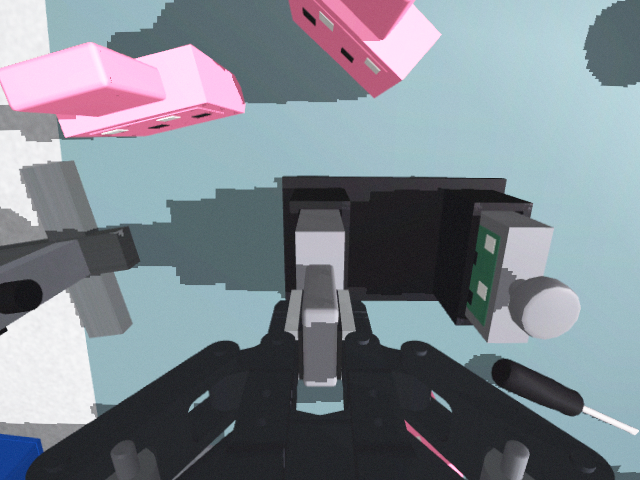

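drive_tool:
  targets:
    - [[0,0,-0.5],0]
    - [[0,0,-1.2],0]
    - [[0,0,-2.2],0]
    - [[0,0,-3.2],0]
    - [[0,0,-4.2],0]

```text
time_s: 5.9
position: [570.1, -277.5, 116.3]
tcp_rot: [0.158, -3.131, -0.004]
contact_force: [0.4, -0.3, -2.2]
width: 0.152
```

drive_tool:
  targets:
    - [[0,0,-1.5],0]
    - [[0,0,-3.5],0]
    - [[0,0,-5.5],0]
    - [[0,0,-7.5],0]
    - [[0,0,-8.5],0]

```text
time_s: 6.32
position: [571.9, -278.3, 205.1]
tcp_rot: [0.159, -3.134, 0.0]
contact_force: [0.9, -0.6, -2.5]
width: 0.153
```

```bash
python3 nav.py 517.4 181 208 82.3; python3 - <<'E'
from h import *
p,d=snapshot("scene"); cv2.imwrite("pics/s1.png",p[:,:,::-1])
E
```

```text
t 6.32 pos [ 571.9 -278.3  205.1] ya 95.8 tilt 0.19 F [ 0.9 -0.6 -2.5] w 0.153 j [-0.57  0.49  0.07  1.16 -0.   -0.67]
shift cm [ 0.78 46.25 -0.28] | 46.3 roll 0.236
```

View pics/s1.png

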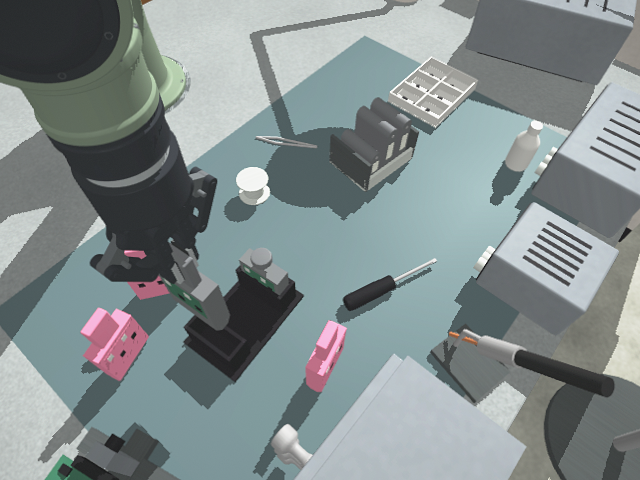

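drive_tool:
  targets:
    - [[0,1.5,0],0.03]
    - [[0,4.5,0],0.07]
    - [[0.1,8,0],0.11]
    - [[0.2,11.5,0],0.15]
    - [[0.3,15,0],0.19]

```text
time_s: 6.78
position: [553.5, -128.4, 205.3]
tcp_rot: [-0.144, -3.136, 0.001]
contact_force: [-0.2, 1.0, -1.4]
width: 0.156
```

```bash
python3 nav.py 517.4 181 208 82.3
```

```text
t 6.78 pos [ 553.5 -128.4  205.3] ya 84.8 tilt 0.16 F [-0.2  1.  -1.4] w 0.156 j [-0.36  0.36 -0.13  1.09 -0.   -0.27]
shift cm [ 6.42 30.48 -0.29] | 31.2 roll 0.043
```

drive_tool:
  targets:
    - [[0.6,3,0],0.04]
    - [[1.3,6.4,0],0.04]
    - [[2.1,9.8,0],0.04]
    - [[2.8,13.2,0],0.04]
    - [[3.5,16.6,0],0.04]

```text
time_s: 7.2
position: [532.8, 41.7, 204.7]
tcp_rot: [-0.207, -3.132, 0.001]
contact_force: [0.6, 0.3, -2.0]
width: 0.151
```

```bash
python3 nav.py 517.4 181 208 82.3
```

```text
t 7.2 pos [532.8  41.7 204.7] ya 82.5 tilt 0.19 F [ 0.6  0.3 -2. ] w 0.151 j [-0.06  0.3  -0.22  1.06 -0.    0.07]
shift cm [ 3.36 13.6  -0.33] | 14.0 roll 0.003
```

drive_tool:
  targets:
    - [[0.8,3.3,-0.1],0]
    - [[1.6,6.6,-0.2],0]
    - [[2.4,9.6,-0.2],0]
    - [[3,12,-0.3],0]
    - [[3.3,13.3,-0.3],0]

```text
time_s: 7.62
position: [516.6, 180.7, 207.4]
tcp_rot: [-0.202, -3.131, 0.0]
contact_force: [0.4, -0.5, -0.6]
width: 0.151
```

drive_tool:
  targets:
    - [[0,0,0],0]
    - [[0,0,0],0]
    - [[0,0,0],0]

```text
time_s: 7.87
position: [516.4, 179.8, 207.0]
tcp_rot: [-0.203, -3.13, 0.002]
contact_force: [-0.3, -0.6, -2.4]
width: 0.151
```

```bash
python3 nav.py 517.4 181 208 82.3; cat > look.py <<'E'
from h import *
import sys
k=sys.argv[1]; 
for n in("scene","top"):
    p,d=snapshot(n); np.savez(f"pics/{n}{k}.npz",p=p,d=d); cv2.imwrite(f"pics/{n}{k}.png",p[:,:,::-1])
from scipy.spatial.transform import Rotation as R
s=read_state();T=np.eye(4);T[:3,:3]=R.from_rotvec(s['tcp_rot']).as_matrix();T[:3,3]=s['position']
p,d=snapshot("wrist"); np.savez(f"pics/wrist{k}.npz",p=p,d=d,T=T); cv2.imwrite(f"pics/wrist{k}.png",p[:,:,::-1])
E
python3 look.py 2; python3 nav.py 517.4 181 208 82.3
```

```text
t 7.87 pos [516.4 179.8 207. ] ya 82.6 tilt 0.27 F [-0.3 -0.6 -2.4] w 0.151 j [ 0.2   0.32 -0.18  1.08  0.    0.33]
shift cm [-0.08  0.13 -0.1 ] | 0.2 roll 0.005
t 8.02 pos [516.8 179.4 207.3] ya 82.5 tilt 0.24 F [-1.2  0.  -1.5] w 0.156 j [ 0.2   0.32 -0.18  1.08  0.    0.33]
shift cm [-0.04  0.16 -0.07] | 0.2 roll 0.004
```

View pics/scene2.png

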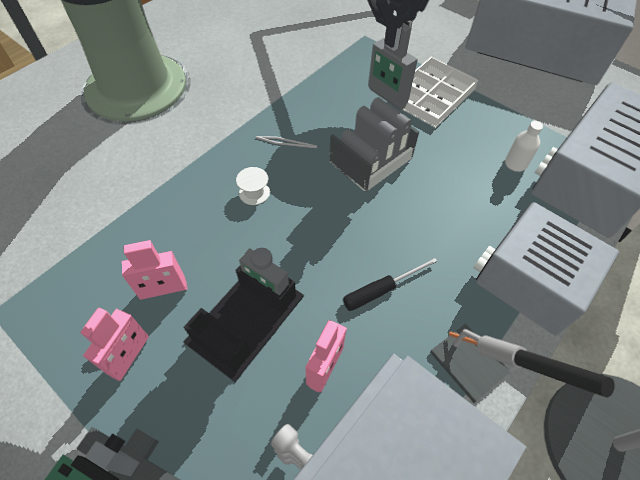

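View pics/top2.png

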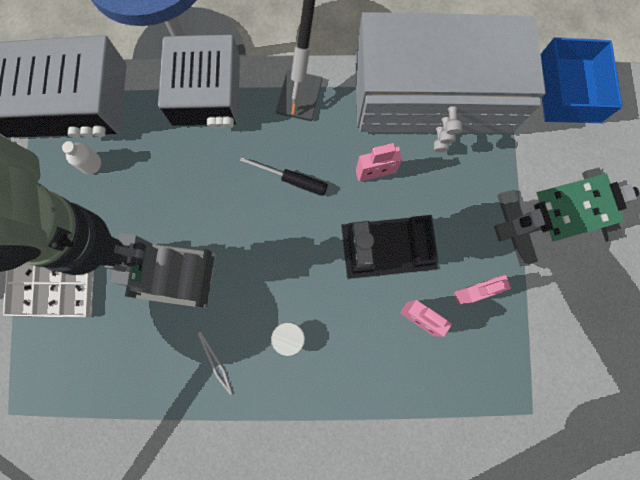

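View pics/wrist2.png

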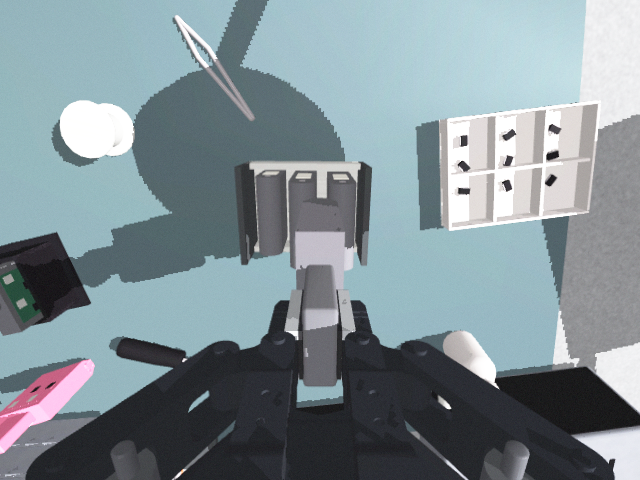

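```bash
cat > car.py <<'E'
from h import *
import sys
k=sys.argv[1]; z0=float(sys.argv[2])
a=-np.deg2rad(7.7); ex=np.array([np.cos(a),np.sin(a)]);ey=np.array([-ex[1],ex[0]]); o=np.array([515,163])
for n in("scene","top"):
    z=np.load(f"pics/{n}{k}.npz"); W=cloud(z['d'],get_calibration(n))
    with np.errstate(invalid='ignore'): m=(W[...,2]>z0+16)&(W[...,2]<z0+86)
    t=W[m]; xr=(t[:,:2]-o)@ex; yr=(t[:,:2]-o)@ey
    f=(abs(xr)<33)&(abs(yr-8)<12); t=t[f];xr=xr[f];yr=yr[f]
    if len(t)<20: print(n,len(t)); continue
    A=np.c_[np.ones(len(t)),xr,t[:,2]-z0]; c,*_=np.linalg.lstsq(A,yr,rcond=None)
    r=yr-A@c; g=abs(r)<2; c,*_=np.linalg.lstsq(A[g],yr[g],rcond=None)
    print(n,len(t),'face yr at foot',c[0].round(2),'->centre',(c[0]+12).round(1),'yaw err deg',np.degrees(c[1]).round(1),'tilt deg',np.degrees(c[2]).round(1),'resid',np.std((yr-A@c)[g]).round(2))
    with np.errstate(invalid='ignore'): m=(W[...,2]>z0-10)&(W[...,2]<z0+95)
    t=W[m]; xr=(t[:,:2]-o)@ex; yr=(t[:,:2]-o)@ey; f=(abs(xr)<60)&(abs(yr-8)<4); print('xr range',np.percentile(xr[f],[0.5,99.5]).round(1),'zmin',np.percentile(t[f][:,2],1).round(1))
E
python3 car.py 2 140
python3 - <<'E'
from h import *
z=np.load("pics/wrist2.npz"); c=get_calibration('wrist'); W=cloud(z['d'],c,z['T']@c['mount'])
a=-np.deg2rad(7.7); ex=np.array([np.cos(a),np.sin(a)]);ey=np.array([-ex[1],ex[0]]); o=np.array([515,163])
xr=(W[...,:2]-o)@ex; yr=(W[...,:2]-o)@ey; Z=W[...,2]
with np.errstate(invalid='ignore'):
  for nm,(zl,zh) in {'shoulder':(225,236),'walls':(66,73)}.items():
    m=(Z>zl)&(Z<zh)&(abs(xr)<50)&(abs(yr)<75); 
    q=np.c_[xr[m],yr[m]]; print(nm,m.sum(),rect(q),np.percentile(q,[1,99],axis=0).round(1))
  m=(Z>95)&(Z<115)&(xr<-5)&(xr>-42)&(abs(yr)<75); q=np.c_[xr[m],yr[m],Z[m]]
  for lo in range(-20,60,2):
    s=(q[:,1]>=lo)&(q[:,1]<lo+2)
    if s.sum()>2: print(lo,np.median(q[s,2]).round(1),s.sum(),end='; ')
E
```

```text
scene 1249 face yr at foot 4.86 ->centre 16.9 yaw err deg 0.5 tilt deg -0.7 resid 0.81
xr range [-35.6  35.7] zmin 143.7
top 510 face yr at foot 3.67 ->centre 15.7 yaw err deg -0.4 tilt deg 0.3 resid 0.6
xr range [-33.4  36.3] zmin 151.4
shoulder 2313 (array([-21.2,  17.1]), array([31.2, 24.1]), 0.3) [[-36.4   5.2]
 [ -6.6  28.9]]
walls 3014 (array([-1.7,  0.9]), array([128.6,  96.3]), 89.9) [[-48.  -62.9]
 [ 43.8  64.8]]
-12 97.3 19; -10 100.1 81; -8 102.6 92; -6 104.0 97; -4 105.0 104; -2 105.6 79; 0 105.8 55; 2 105.6 58; 4 105.1 38; 6 104.2 38; 8 103.0 50; 10 100.7 34; 12 97.8 34; 24 98.1 31; 26 101.0 36; 28 103.2 44; 30 104.3 50; 32 105.2 56; 34 105.7 85; 36 105.7 99; 38 105.7 104; 40 104.9 99; 42 103.7 94; 44 102.5 89; 46 99.8 77; 48 96.5 10;
```

drive_tool:
  targets:
    - [[-0.05,0.2,0.6],0]
    - [[-0.05,0.2,1.2],0]
    - [[-0.05,0.2,1.8],0]
    - [[-0.05,0.2,2.4],0]
    - [[-0.05,0.2,2.7],0]

```text
time_s: 8.43
position: [516.7, 181.1, 178.8]
tcp_rot: [-0.205, -3.129, 0.002]
contact_force: [-0.8, -0.0, -1.6]
width: 0.159
```

```bash
python3 nav.py 517.2 181.3 73 82.3; python3 look.py 3; python3 car.py 3 113; python3 nav.py 517.2 181.3 73 82.3
```

```text
t 8.43 pos [516.7 181.1 178.8] ya 82.5 tilt 0.35 F [-0.8 -0.  -1.6] w 0.159 j [ 0.2   0.34 -0.22  1.01  0.    0.33]
shift cm [-0.11  0.05 10.58] | 10.6 roll 0.003
scene 1135 face yr at foot 5.46 ->centre 17.5 yaw err deg 0.1 tilt deg 0.1 resid 0.81
xr range [-35.4  35.5] zmin 105.5
top 438 face yr at foot 5.46 ->centre 17.5 yaw err deg 0.7 tilt deg 0.1 resid 0.69
xr range [-33.8  36.8] zmin 103.3
t 8.58 pos [517.1 181.3 179.8] ya 82.5 tilt 0.3 F [ 0.2 -0.7 -1.5] w 0.153 j [ 0.2   0.34 -0.22  1.02  0.    0.33]
shift cm [-6.000e-02  1.000e-02  1.068e+01] | 10.7 roll 0.004
```

View pics/wrist3.png

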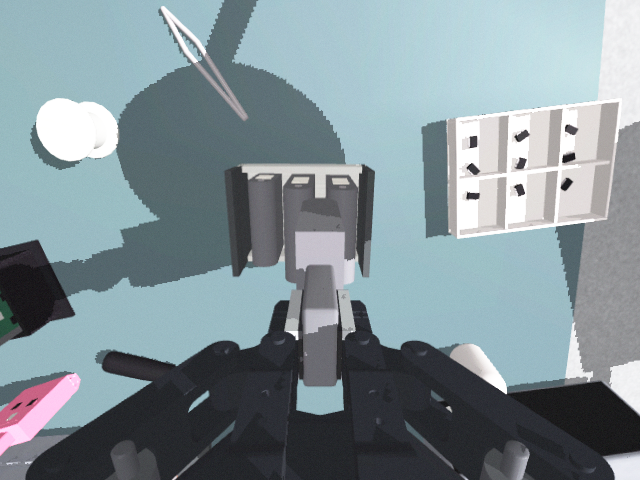

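drive_tool:
  targets:
    - [[-0.05,0.1,0.5],0]
    - [[-0.05,0.1,1],0]
    - [[-0.05,0.1,1.5],0]
    - [[-0.05,0.1,2],0]
    - [[-0.05,0.1,2.4],0]

```text
time_s: 9.0
position: [517.4, 182.2, 155.1]
tcp_rot: [-0.205, -3.129, 0.001]
contact_force: [0.6, 0.2, -1.2]
width: 0.153
```

```bash
python3 look.py 4; python3 nav.py 517.3 182.3 73 82.3;  python3 car.py 4 89; python3 - <<'E'
import cv2
a=cv2.imread('pics/scene4.png')[40:210,310:450]; b=cv2.imread('pics/wrist4.png')[140:310,200:400]
cv2.imwrite('pics/z4.png',cv2.hconcat([cv2.resize(a,(390,474),interpolation=2),cv2.resize(b,(400,474),interpolation=2)]))
E
```

```text
t 9.15 pos [517.2 182.1 155.3] ya 82.5 tilt 0.36 F [ 0.2 -0.1 -1.9] w 0.153 j [ 0.2   0.36 -0.26  0.96  0.    0.33]
shift cm [-0.06  0.03  8.23] | 8.2 roll 0.004
scene 1139 face yr at foot 6.07 ->centre 18.1 yaw err deg 0.1 tilt deg 0.7 resid 0.76
xr range [-34.7  37.1] zmin 96.5
top 487 face yr at foot 2.37 ->centre 14.4 yaw err deg 0.2 tilt deg 3.6 resid 0.98
xr range [-33.2  37. ] zmin 99.2
```

View pics/z4.png

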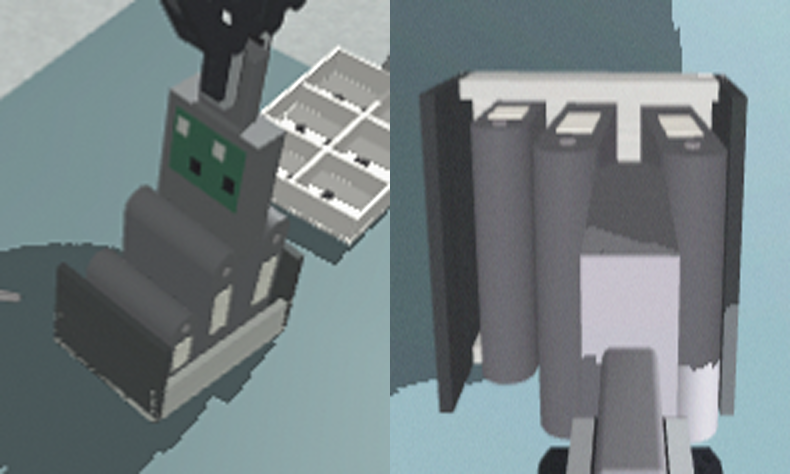

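drive_tool:
  targets:
    - [[-0.02,0.02,0.4],0]
    - [[-0.02,0.02,0.8],0]
    - [[-0.02,0.02,1.2],0]
    - [[-0.02,0.02,1.6],0]
    - [[-0.02,0.02,2],0]

```text
time_s: 9.57
position: [517.2, 182.3, 134.8]
tcp_rot: [-0.205, -3.129, 0.002]
contact_force: [-0.1, 0.4, -0.3]
width: 0.151
```

drive_tool:
  targets:
    - [[-0.02,0.02,0.4],0]
    - [[-0.02,0.02,0.8],0]
    - [[-0.02,0.02,1.2],0]
    - [[-0.02,0.02,1.6],0]
    - [[-0.02,0.02,2],0]

```text
time_s: 9.98
position: [517.3, 182.5, 114.4]
tcp_rot: [-0.205, -3.129, 0.002]
contact_force: [0.3, 0.1, -0.3]
width: 0.15
```

```bash
python3 look.py 5; python3 nav.py 517.3 182.3 73 82.3;  python3 - <<'E'
import cv2
a=cv2.imread('pics/scene5.png')[40:210,310:450]; b=cv2.imread('pics/wrist5.png')[140:310,200:400]
cv2.imwrite('pics/z5.png',cv2.hconcat([cv2.resize(a,(390,474),interpolation=2),cv2.resize(b,(400,474),interpolation=2)]))
E
```

```text
t 10.13 pos [516.9 182.4 114.4] ya 82.5 tilt 0.41 F [ 0.1 -0.6 -1.4] w 0.15 j [ 0.2   0.4  -0.31  0.87  0.    0.33]
shift cm [-0.07  0.01  4.14] | 4.1 roll 0.004
```

View pics/z5.png

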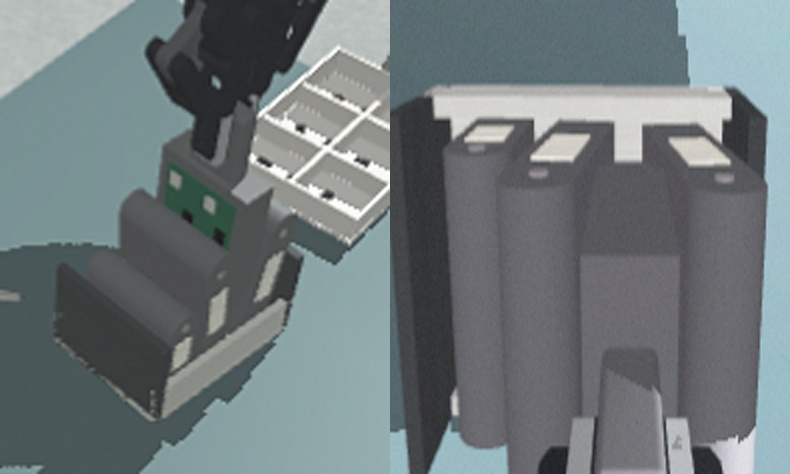

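drive_tool:
  targets:
    - [[-0.02,0,0.5],0]
    - [[-0.02,0,1],0]
    - [[-0.02,0,1.5],0]
    - [[-0.02,0,2],0]
    - [[-0.02,0,2.4],0]

```text
time_s: 10.55
position: [516.9, 182.1, 89.8]
tcp_rot: [-0.205, -3.127, 0.002]
contact_force: [0.1, -0.9, 0.5]
width: 0.154
```

drive_tool:
  targets:
    - [[-0.02,0,0.2],0]
    - [[-0.02,0,0.4],0]
    - [[-0.02,0,0.6],0]
    - [[-0.02,0,0.8],0]
    - [[-0.02,0,1],0]

```text
time_s: 10.97
position: [517.2, 182.7, 79.8]
tcp_rot: [-0.204, -3.128, 0.001]
contact_force: [0.6, 1.7, 0.0]
width: 0.152
```

drive_tool:
  targets:
    - [[0,0,0.15],0]
    - [[0,0,0.3],0]
    - [[0,0,0.4],0]
    - [[0,0,0.5],0]

```text
time_s: 11.3
position: [517.0, 182.6, 74.5]
tcp_rot: [-0.204, -3.128, 0.001]
contact_force: [0.2, 0.7, -0.5]
width: 0.156
```

```bash
python3 look.py 6; python3 nav.py 517.3 182.3 73 82.3;  python3 - <<'E'
import cv2
a=cv2.imread('pics/scene6.png')[40:210,310:450]; b=cv2.imread('pics/wrist6.png')[140:310,200:400]
cv2.imwrite('pics/z6.png',cv2.hconcat([cv2.resize(a,(390,474),interpolation=2),cv2.resize(b,(400,474),interpolation=2)]))
E
```

```text
t 11.45 pos [516.9 182.6  74.5] ya 82.5 tilt 0.43 F [-0.3  1.1 -1.4] w 0.158 j [ 0.2   0.44 -0.36  0.78  0.    0.33]
shift cm [-0.04 -0.02  0.15] | 0.2 roll 0.004
```

View pics/z6.png

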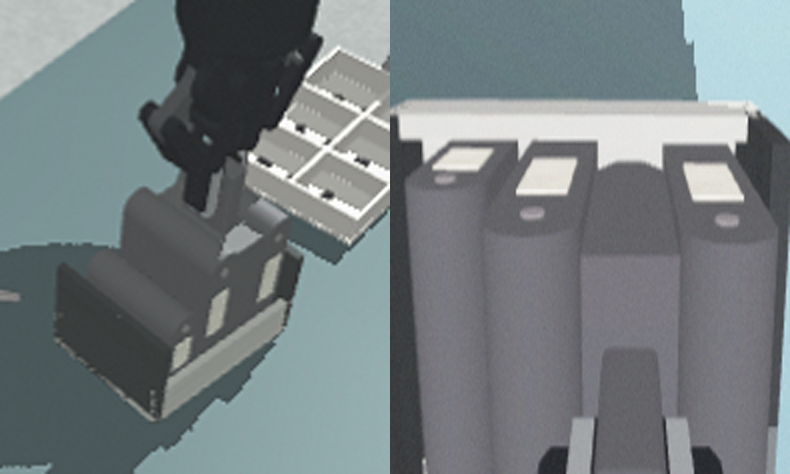

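drive_tool:
  targets:
    - [[0,0,0.1],0]
    - [[0,0,0.2],0]
    - [[0,0,0.2],0]
    - [[0,0,0.2],0]

```text
time_s: 11.78
position: [517.2, 182.6, 73.0]
tcp_rot: [-0.204, -3.128, 0.001]
contact_force: [-1.0, 0.4, 3.4]
width: 0.152
```

drive_tool:
  targets:
    - [[0,0,0.08],0]
    - [[0,0,0.12],0]
    - [[0,0,0.12],0]

```text
time_s: 12.03
position: [517.3, 182.7, 73.0]
tcp_rot: [-0.204, -3.129, 0.0]
contact_force: [-3.3, -1.3, 10.0]
width: 0.152
```

```bash
for i in 1 2 ; do python3 look.py 7;python3 nav.py 517.3 182.3 73 82.3; done; python3 - <<'E'
from h import *
z=np.load("pics/wrist7.npz"); c=get_calibration('wrist'); W=cloud(z['d'],c,z['T']@c['mount'])
a=-np.deg2rad(7.7); ex=np.array([np.cos(a),np.sin(a)]);ey=np.array([-ex[1],ex[0]]); o=np.array([515,163])
xr=(W[...,:2]-o)@ex; yr=(W[...,:2]-o)@ey; Z=W[...,2]
with np.errstate(invalid='ignore'):
  m=(Z>85)&(Z<115)&(xr<-5)&(xr>-42)&(abs(yr)<75); q=np.c_[xr[m],yr[m],Z[m]]
  for lo in range(-30,60,2):
    s=(q[:,1]>=lo)&(q[:,1]<lo+2)
    if s.sum()>2: print(lo,np.median(q[s,2]).round(1),s.sum(),end='; ')
E
```

```text
t 12.18 pos [517.3 182.7  73. ] ya 82.5 tilt 0.34 F [-3.9 -0.2 10.2] w 0.155 j [ 0.2   0.44 -0.36  0.77  0.    0.33]
shift cm [-0.   -0.04  0.  ] | 0.0 roll 0.004
t 12.33 pos [517.3 182.7  73. ] ya 82.5 tilt 0.35 F [-3.5  0.6 10.7] w 0.151 j [ 0.2   0.44 -0.36  0.77  0.    0.33]
shift cm [-0.01 -0.04  0.  ] | 0.0 roll 0.004
-16 99.0 132; -14 101.7 247; -12 103.5 287; -10 104.7 314; -8 105.5 326; -6 105.8 328; -4 105.8 337; -2 105.5 355; 0 104.8 359; 2 103.6 358; 4 101.9 371; 6 98.5 378; 8 95.8 278; 10 96.0 274; 12 96.0 233; 14 96.2 224; 16 96.2 226; 18 96.3 216; 20 96.3 236; 22 96.1 234; 24 96.2 226; 26 96.1 205; 28 95.9 272; 30 95.9 280; 32 97.6 372; 34 101.4 367; 36 103.4 373; 38 104.6 369; 40 105.3 364; 42 105.7 356; 44 105.8 347; 46 105.5 336; 48 104.9 319; 50 103.8 305; 52 102.1 258; 54 99.3 170; 56 95.8 7;
```

View pics/wrist7.png

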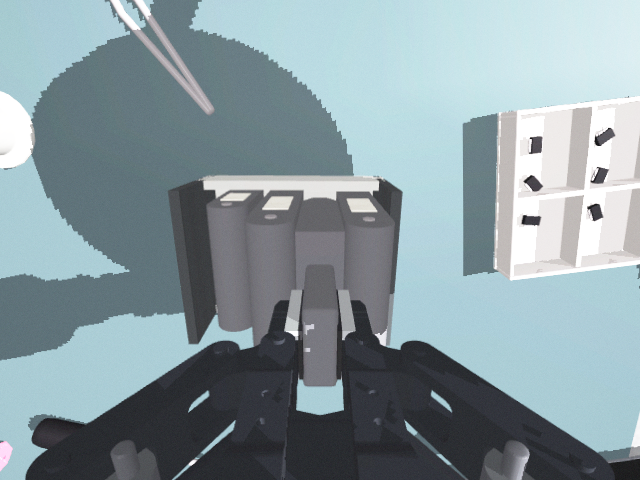

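drive_tool:
  targets:
    - [[0,0,-0.1],0]
    - [[0,0,-0.1],0]

```text
time_s: 12.5
position: [517.5, 182.6, 74.2]
tcp_rot: [-0.205, -3.129, 0.0]
contact_force: [0.0, 0.1, -1.0]
width: 0.151
```

drive_tool:
  targets:
    - [[0,0,0],0]
    - [[0,0,0],0]
    - [[0,0,0],0]
    - [[0,0,0],0]
    - [[0,0,0],0]
  claw: 0.4

```text
time_s: 12.92
position: [517.5, 182.5, 74.1]
tcp_rot: [-0.205, -3.129, 0.001]
contact_force: [-1.1, -0.2, 0.2]
width: 0.399
```

```bash
python3 look.py 8;python3 nav.py 517.3 182.3 193 82.3
```

```text
t 13.07 pos [517.4 182.6  74.1] ya 82.5 tilt 0.32 F [-0.3  1.   0.3] w 0.399 j [ 0.2   0.44 -0.36  0.77  0.    0.33]
shift cm [  0.08  -0.04 -11.89] | 11.9 roll 0.004
```

View pics/wrist8.png

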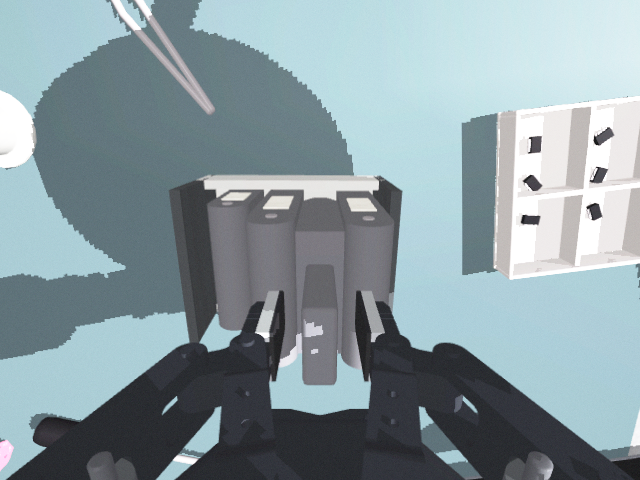

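Released cleanly, with the pads clear of the tab on both sides. Retracting straight up.

drive_tool:
  targets:
    - [[0,0,-0.6],0]
    - [[0,0,-1.6],0]
    - [[0,0,-3.2],0]
    - [[0,0,-5],0]
    - [[0,0,-7],0]

```text
time_s: 13.48
position: [517.6, 182.5, 145.4]
tcp_rot: [-0.205, -3.129, 0.001]
contact_force: [0.7, -0.0, -0.8]
width: 0.402
```

drive_tool:
  targets:
    - [[0,0,-2],0]
    - [[0,0,-4],0]
    - [[0,0,-6],0]
    - [[0,0,-6],0]
    - [[0,0,-6],0]

```text
time_s: 13.9
position: [519.1, 182.8, 207.4]
tcp_rot: [-0.205, -3.133, -0.001]
contact_force: [0.0, -0.1, 0.6]
width: 0.404
```

drive_tool:
  targets:
    - [[0,0,0],0]
    - [[0,0,0],0]
    - [[0,0,0],0]

```text
time_s: 14.15
position: [518.5, 182.6, 206.6]
tcp_rot: [-0.205, -3.131, -0.0]
contact_force: [-0.2, 0.6, 0.4]
width: 0.399
```

```bash
python3 look.py 9;python3 nav.py 517.3 182.3 193 82.3; python3 - <<'E'
from h import *
z=np.load("pics/wrist9.npz"); c=get_calibration('wrist'); W=cloud(z['d'],c,z['T']@c['mount'])
a=-np.deg2rad(7.7); ex=np.array([np.cos(a),np.sin(a)]);ey=np.array([-ex[1],ex[0]]); o=np.array([515,163])
xr=(W[...,:2]-o)@ex; yr=(W[...,:2]-o)@ey; Z=W[...,2]
with np.errstate(invalid='ignore'):
  m=(Z>85)&(Z<150)&(abs(xr)<42)&(abs(yr)<75); q=np.c_[xr[m],yr[m],Z[m]]
  for lo in range(-30,60,2):
    s=(q[:,1]>=lo)&(q[:,1]<lo+2)
    if s.sum()>2: print(lo,np.median(q[s,2]).round(1),s.sum(),end='; ')
  t=q[q[:,2]>136]; print('\ntab top',rect(t),np.median(t[:,2]))
  t=q[(abs(q[:,2]-96)<3)&(abs(q[:,1]-19)<12)]; print('sh',rect(t),np.median(t[:,2]))
E
```

```text
t 14.3 pos [518.6 182.7 206.7] ya 82.5 tilt 0.21 F [-0.1  0.7 -0.1] w 0.397 j [ 0.2   0.32 -0.17  1.08  0.    0.33]
shift cm [ 0.12 -0.05  1.38] | 1.4 roll 0.004
-16 98.9 112; -14 101.6 172; -12 103.6 185; -10 104.8 190; -8 105.5 195; -6 105.8 196; -4 105.8 205; -2 105.5 213; 0 104.9 205; 2 103.8 212; 4 101.8 205; 6 98.8 222; 8 95.8 154; 10 95.8 169; 12 96.2 121; 14 140.3 198; 16 140.3 205; 18 139.8 159; 20 140.0 229; 22 140.2 177; 24 140.2 187; 26 129.1 160; 28 95.9 137; 30 95.9 166; 32 97.7 228; 34 101.4 208; 36 103.5 214; 38 104.7 212; 40 105.5 219; 42 105.8 200; 44 105.7 210; 46 105.5 204; 48 105.0 194; 50 103.7 194; 52 102.0 176; 54 99.2 140; 56 96.5 3; 
tab top (array([-0.8, 20.2]), array([36.3, 13.9]), 0.6) 140.7166424643031
sh (array([-3.2, 19. ]), array([77.7, 23.8]), 0.4) 95.94338545306036
```

View pics/scene9.png

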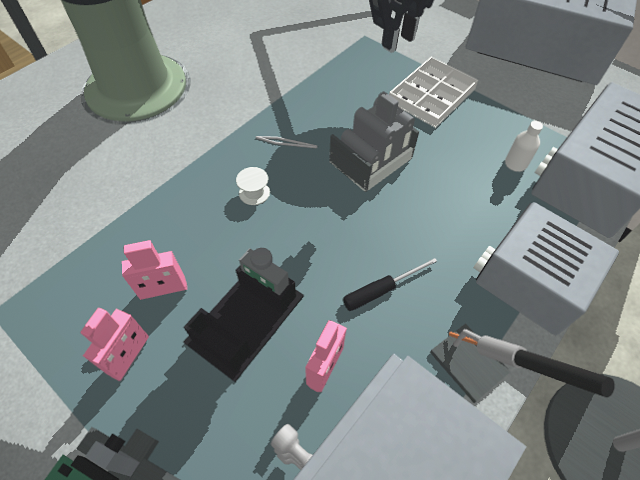

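View pics/wrist9.png

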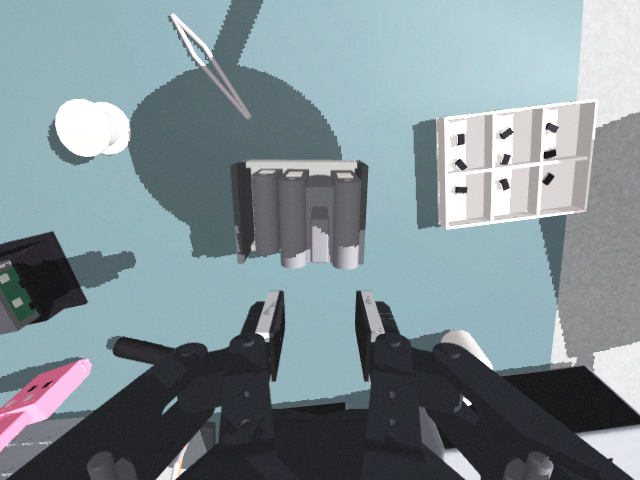

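The carrier stands between the two tall cassettes at about (320,220) in the wrist view. All are upright, and the gripper is well clear above.

```bash
python3 -c "
from plant import *
print(finish_job())"
```

```text
the job is handed in; nothing more can be done
None
```

The flat-tab carrier is now in the rack between the two tall cassettes, released, with its foot on the floor. I handed the job in at about 14.3 s; `finish_job` gives no verdict.

**Last checks, from the wrist depth picture:**
- **Depth in rack:** the carrier's shoulders read z 96 mm and its tab top 140.7 mm, which matches a foot on the 6 mm floor. While pressing it down, the force rose to about 10 N, then dropped back when I eased off.
- **Row position:** the tall cassettes' ridges are about 24 mm either side of the carrier, roughly 48–49 mm apart. Their tops are at 105.8 mm and symmetric, so they are standing upright.
- **Alignment:** the carrier is within 1° of the rack's direction.
- **Clearance:** the gripper was about 100 mm above everything, with contact force near zero.

**Things that disagreed:**
- **Missed first grasp:** the fingers closed on nothing because their tips sit about 42 mm behind the reported TCP. I saw this in the depth picture, lowered by 42 mm and gripped at the second try.
- **Camera offset:** the wrist and fixed cameras differed by 1–2 mm, so I corrected the sideways position twice before insertion.
- **Unused reading:** once the foot was between the cassettes, one top-camera fit put the carrier 14.4 mm along the row with a 3.6° tilt, while the scene camera gave 18.1 mm. I took the cassettes to have got into that fit and did not use it.

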